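Hook the spent filter cartridge up out of its deep well

TASK

The spent cartridge sits deep in the bore of the white filter unit: take the hook tool from its holder, catch the cartridge's wire loop with it and draw the cartridge all the way up to its stop, so that it stays up for changing. Then unhook and lower the tool back into its holder before letting go. Work by feel and gently: never push or pull on the unit or its cartridge with more than 20 N, touch the cartridge and the unit with the tool only, and leave everything else on the bench where it is.

Things in the scene. Friction and masses are not known exactly. Their poses are not given: they have to be found in the camera images.
- bore_mouth (a point): centre of the bore's mouth on the filter unit's top. Bore: vertical, 52 mm diameter, 112 mm deep. The cartridge in it, white, 46 mm across, has a flat top with a wire loop. Cartridges differ in length: fully down, the flat top lies 59.5 to 79.5 mm below the mouth; no reading tells which, it must be felt. The loop (see unit) is centred in the bore
- unit: filter unit, a fixed white block 130 x 130 x 120 mm high; origin under its centre, 120 mm below the bore mouth, same axes. Wire loop on the cartridge: inverted U of 3 mm wire in the unit's y-z plane, legs at y = -12 and +12 mm, straight crown along y (middle 16 mm). Crown's top 19.5 mm above the flat top; opening below 16.5 mm high, 21 mm wide; hook it from -x or +x alike
- cartridge (a joint): how far the cartridge is drawn up, m: 0 fully down, 0.07 at its upper stop (loop's crown then 10 to 30 mm above the bore mouth). Starts 3 to 8 mm up. A friction seal resists with about 6.5 N either way (plus 1 N weight when drawn) and holds it where it is left; its end stops are hard. The loop is sprung on the cartridge: it gives 1 mm per 2.5 N of pull
- hook: loose hook tool, 110 to 180 g, upright in its holder. Origin: under the centre of its steel flange (48 mm across, 4 mm thick) that lies on the holder; z up, x the way the foot points. Handle block above. Below, a 5 mm round shank, cranked to x = -6.25 mm from 26 mm under the origin down, ends in a J: foot along +x, 110 mm below the origin, and an upturned tip at x = +6.25 mm
- hook_grip (a point): centre of the black handle block, 30 mm above the tool's origin; tool axes. The block is 24 mm (x) by 14 mm (y) by 52 mm high (its foot is on the flange, 26 mm below this point): grip it across y from above
- hook_foot (a point): middle of the J's foot, on the foot's centre line and the tool's axis, 110 mm below the tool's origin, half-way between shank and tip; tool axes. The foot's underside is 2.5 mm below this point, its upper side 2.5 mm above, the tip's top 9 mm above; shank and tip reach 8.75 mm to either side along x, with a gap of 7.5 mm between them
- holder_mouth (a point): centre of the mouth on top of the tool holder, a fixed grey block 70 x 70 x 130 mm high on a 90 mm foot plate. Its hole is vertical, round, 32 mm in diameter, 122 mm deep; the tool's flange lies on the block's top when the tool is home, at any yaw
- dish_near: bystander: open glass dish 90 mm across, 16 mm high, holding green peas, between the unit and the holder; origin under its centre
- dish_far: bystander: the same dish with pale grains, beyond the unit and the holder; origin under its centre
- dish_side: bystander: the same dish with brown seeds, off to the left; origin under its centre
- rack: bystander: white tube rack 50 x 130 mm, 98 mm high with its glass tubes; origin under its centre
- beaker: bystander: glass beaker 74 mm across, 95 mm high, with glass rods standing up to 153 mm; origin under its centre
- bottle: bystander: amber bottle 64 mm across, 150 mm high; origin under its centre
Not all that is in view belongs to the job. Leave any green look-alike of the unit alone.

How it is judged:
By the outcome, as a careful person would: the job done as asked, in the order asked, and still so for the second after the job is handed in, with the robot touching nothing.
It also fails if it takes over 67 s, if anything falls off the work surface, if the arm or the gripper's body presses on something with over 40 N, if the wrist force passes 120 N, or if a joint passes its speed limit or range.

ROBOT

A 6-joint arm with a two-finger parallel gripper is mounted at the origin on the work surface. World frame = base frame: x ahead of the robot, y to its left, z up, the work surface at z = 0. Lengths are in m, angles in rad, forces in N, time in s.
With the tool pointing down it reaches from about 0.35 to 0.85 m from the base axis. Payload 8.1 kg.
Tool frame: the origin (TCP) lies on the centre line of the jaws, within the pads' length; the fingertips stand 25 mm ahead of it and the grasp point (between the pads) lies 6 mm ahead of it (tcp_to_tips is the distance from the TCP to the fingertips, in m); z points along the fingers, y is the line along which they close (so a half turn about z gives the same grasp; the last joint's range is limited). The gripper opens to 93 mm and grips with 3 to 60 N. Pads are 15 mm wide; open, the fingers measure 128 mm over their backs; the gripper's body (75 mm by 188 mm) begins 65 mm behind the grasp point.
Start: joints at [-1.387, 0.13, 1.488, -0, 1.523, -0.085], TCP at [0.159, -0.578, 0.244] pointing down, gripper open.
Joint ranges: [-2.96, 2.96], [-0.89, 2.26], [0.02, 2.5], [-1.34, 4.48], [0, 2.73], [-2.66, 2.66]. Speed limits (rad/s): [2.39, 2.39, 2.79, 3.14, 3.14, 3.14].

INTERFACE

Orientations are given as a unit quaternion [x, y, z, w].
In Python, from cell import sense, snapshot, sign_off, masks_of, spot_point, tcp_to_tips gives the robot as it stands.
- The arm moves only by the tool play_rows, never from a script. Its argument "plan" is a list of rows, each a list of 3 entries, a list of its own where there are three numbers: the closure, from 0 (fully open) to 1 (shut), then the shift along the tool's x, y, z in cm, then the turn, a rotation vector about the tool's x, y, z in degrees. In form: [[fingers, [dx, dy, dz], [ax, ay, az]], ...]. A call has 1 to 10 rows; each row shifts and turns the commanded pose from where the row before left it, along the tool's axes as they then stand; what a row does not reach is not made up. A row lasts 1/8 s, in which the tool goes at most 62.5 mm and 10.7 degrees, less where a joint would pass 70% of its speed; a pose out of reach is approached as far as the arm can. A call is refused whole if a number of a shift passes 6.25 or a number of a turn 10.7, either way. A call with a gripper value outside its range is refused whole. The fingers move at their own pace and stop on an object; "squeeze" is the grip in N (left out, the last holds). Time passes only in rows, so rows that do not move let the fingers close. It gives the time, the measured TCP pose, the force, the opening and the grip force at its end, in the units of the state.
- sense(): the state, without advancing time (a new reading comes with each control period).
- snapshot(name): name is "scene" or "top"; returns a dict with "frame" (480x640x3 uint8, red, green, blue), "z_map" (480x640 float32, m along the optical axis (not along the pixel's ray), 0 where there is no reading), "intrinsics" (3x3 intrinsics, pixels), "rvec" (rotation vector, rad) and "tvec" (3), from world to camera coordinates, as OpenCV has them. Camera axes: x right, y down, z forward; pixel columns grow to the right and rows downward; lengths in m; the calibration is good to about 2 mm. A picture is of the moment at which its call begins.
- sign_off(): hands the job in; it is judged then, once.
Trained networks look in the newest picture that a camera, given by its name, has taken for a name from the list of things; names that differ only in an ending like _2 or _b are one class to them, and where a whole thing is asked for, a point or a joint stands for the part that bears it (a point fixed in the world has none). Each returns a list of dicts, best first, with "conf" (0 to 1); they miss things now and then, are a little off and sometimes report something else, mostly with a low value. They report only what shows in the picture. A call takes as long as a camera call. They do not tell look-alikes from the thing itself.
- masks_of(label, camera): "mask" (480x640 bool, what is visible of it) and "uv" ([column, row] in pixels, amid what is visible of it).
- spot_point(label, camera): "uv" ([column, row] in pixels: a listed point, or the origin of a listed thing).
The state is a dict: "t": time; "qpos": joint angles; "qvel": joint speeds; "effort": joint torques, N m; "tool_pos": TCP position; "ee_rot": TCP orientation; "force": force on the tool from outside, world axes, zero at the start; "moment": the same for the moment, N m; "grip_width": opening from 0.0 (shut) to 1.0 (fully open); "finger_force": force on a finger pad.
Only numpy, scipy, OpenCV 4.12 (cv2) and the standard library are available. Lean on these libraries where they do the work, as an engineer would, in place of code of your own. Each camera call takes 0.05 s, during which the arm holds its last target. There are 200 camera calls.

## Working session

There is one attempt and no reset: what is moved stays moved. The work goes in short steps, Python scripts to look and compute and a tool call to move; the robot and the scene stay as the last step left them, time stands still between calls to the robot, and variables do not carry over. Pictures are saved under pics/ and viewed, at most 10 in all, crops included, and the job is handed in when it is done.

Besides the shell and the picture viewer there is one more tool, called after "Emit:" as a command line: name --argument value ..., lists and objects as JSON in quotes. play_rows: Moves the arm, as the interface text tells. Its arguments: {"type":"object","properties":{"plan":{"type":"array","items":{"type":"array"}},"squeeze":{"type":"number"}},"required":["plan"]}

```bash
mkdir -p pics; cat > h.py <<'E'
import numpy as np, cv2, json
from cell import *
def cam(s):
    R,_=cv2.Rodrigues(np.array(s["rvec"],float)); return np.array(s["intrinsics"]),R,np.array(s["tvec"],float).ravel()
def cloud(s):
    K,R,t=cam(s); z=s["z_map"]; v,u=np.mgrid[:480,:640]
    P=np.stack([(u-K[0,2])/K[0,0]*z,(v-K[1,2])/K[1,1]*z,z],-1)
    return (P-t)@R
def ray(s,uv,zw):
    K,R,t=cam(s); d=R.T@np.array([(uv[0]-K[0,2])/K[0,0],(uv[1]-K[1,2])/K[1,1],1]); c=-R.T@t
    return c+d*(zw-c[2])/d[2]
def save(n,im): cv2.imwrite(f"pics/{n}.png",im[...,::-1])
E
python3 - <<'E'
from h import *
st=sense(); print({k:np.round(v,3).tolist() for k,v in st.items()}, tcp_to_tips)
for c in("scene","top"):
    s=snapshot(c); save(c+"0",s["frame"]); np.savez(f"{c}0.npz",**s)
    K,R,t=cam(s); print(c,"cam at",-R.T@t)
    for l,zw in(("bore_mouth",.12),("unit",0),("hook",.13),("hook_grip",.16),("holder_mouth",.13),("cartridge",.05)):
        try:
            for d in spot_point(l,c): print(l,round(d["conf"],2),np.round(d["uv"],1),np.round(ray(s,d["uv"],zw),4))
        except Exception as e: print(l,e)
E
```

```text
{'t': 0.0, 'qpos': [-1.387, 0.131, 1.489, -0.0, 1.523, -0.085], 'qvel': [-0.002, 0.0, 0.0, 0.003, 0.0, -0.0], 'effort': [-0.001, -55.985, -49.175, 0.077, 0.036, -0.0], 'tool_pos': [0.159, -0.578, 0.243], 'ee_rot': [0.991, 0.134, -0.0, -0.001], 'force': [0.28, 0.834, 0.353], 'moment': [0.012, -0.008, -0.049], 'finger_force': 0.0, 'grip_width': 1.001} 0.025
scene cam at [1.07645057 0.61094961 1.4288472 ]
bore_mouth 0.85 [295.  198.5] [ 0.5091 -0.1754  0.12  ]
bore_mouth 0.61 [304.3 113.8] [ 0.274  -0.4219  0.12  ]
unit 0.89 [308.7 137.3] [ 0.259  -0.4206 -0.    ]
unit 0.8 [292.7 221.6] [ 0.5177 -0.1828 -0.    ]
unit 0.29 [321.3 369.8] [0.7526 0.2341 0.    ]
hook 0.5 [386.1 262.1] [0.4581 0.1522 0.13  ]
hook_grip 0.6 [379.3 255.9] [0.4731 0.1377 0.16  ]
holder_mouth 0.56 [380.4 264.6] [0.4751 0.1481 0.13  ]
cartridge it knows: beaker, bore_mouth, bottle, dish_far, dish_near, dish_side, holder_mouth, hook, hook_foot, hook_grip, rack, unit
top cam at [ 0.37211627 -0.02882069  1.07202944]
bore_mouth 0.85 [519.3 374.2] [ 0.2789 -0.4199  0.12  ]
bore_mouth 0.57 [391.4 250.5] [ 0.5152 -0.1727  0.12  ]
bore_mouth 0.5 [229.2 265.4] [0.4767 0.1554 0.12  ]
unit 0.77 [385.9 256.2] [ 0.5198 -0.1783  0.    ]
unit 0.71 [494.8 363.6] [ 0.2882 -0.4168  0.    ]
hook 0.9 [229.2 267.3] [0.4717 0.1532 0.13  ]
holder_mouth 0.77 [232.4 261.4] [0.4838 0.1475 0.13  ]
holder_mouth 0.31 [364.2 163.5] [ 0.695  -0.1152  0.13  ]
cartridge it knows: beaker, bore_mouth, bottle, dish_far, dish_near, dish_side, holder_mouth, hook, hook_foot, hook_grip, rack, unit
```

View pics/scene0.png

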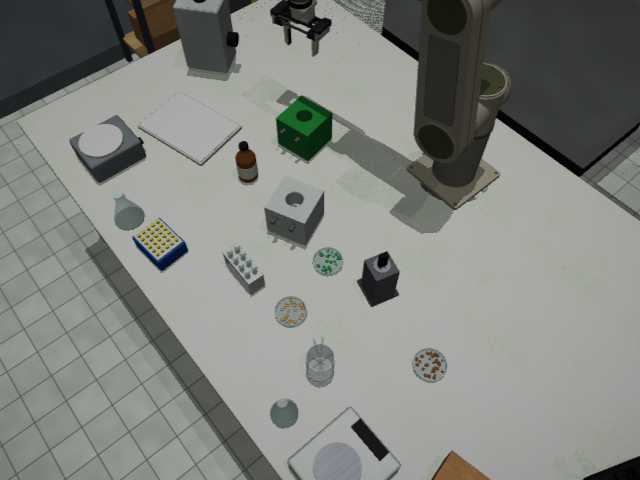

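View pics/top0.png

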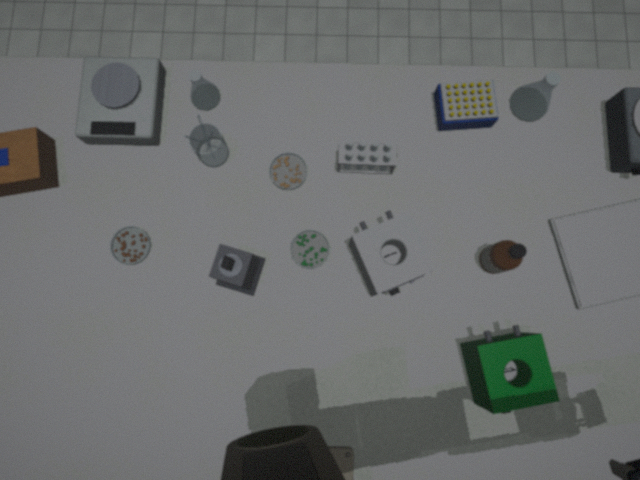

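Scene image: the white unit is at scene (295,198) / top (391,250). Its green look-alike is at scene (304,114) / top (518,373). The hook in the grey holder is at scene (381,265) / top (230,265). I choose the white unit, and will check it in one crop while measuring.

```bash
python3 - <<'E'
from h import *
S={c:dict(np.load(c+"0.npz")) for c in("scene","top")}
def crop(s,x,y,r=28): return cv2.resize(s["frame"][y-r:y+r+1,x-r:x+r+1],(380,290) if 0 else (290,290),interpolation=cv2.INTER_CUBIC)
im=np.vstack([np.hstack([crop(S["top"],391,252,44),crop(S["top"],234,268)]),np.hstack([crop(S["scene"],295,205,40),crop(S["scene"],381,272)])])
save("crop",im)
for c,s in S.items():
    P=cloud(s)
    for n,ctr,zr in(("unit",(.515,-.174),(.108,.13)),("holder",(.475,.15),(.12,.142)),("handle",(.475,.15),(.178,.196))):
        m=(np.hypot(P[...,0]-ctr[0],P[...,1]-ctr[1])<.11)&(P[...,2]>zr[0])&(P[...,2]<zr[1])&(s["z_map"]>0)
        if m.sum()<5: print(c,n,m.sum());continue
        q=P[m]; r=cv2.minAreaRect((q[:,:2]*1000).astype(np.float32))
        print(c,n,m.sum(),"z",np.round(np.median(q[:,2]),4),"rect",np.round(r[0],1),np.round(r[1],1),round(r[2],1))
    # bore hole: inside of unit region below top
    m=(np.hypot(P[...,0]-.515,P[...,1]+.174)<.11)&(P[...,2]>.108)&(P[...,2]<.13)
    k=cv2.morphologyEx(m.astype(np.uint8),cv2.MORPH_CLOSE,np.ones((3,3)))
    cs,h=cv2.findContours(k,cv2.RETR_CCOMP,cv2.CHAIN_APPROX_NONE)
    for i,cc in enumerate(cs):
        if h[0][i][3]>=0 and len(cc)>12:
            w=np.array([ray(s,p[0],.12)[:2] for p in cc])*1000
            (x,y),r=cv2.minEnclosingCircle(w.astype(np.float32)); e=cv2.fitEllipse(w.astype(np.float32)); print(c,"hole",len(cc),round(x,1),round(y,1),round(r,1),np.round(e[0],1),np.round(e[1],1))
    # things in bore
    m=(np.hypot(P[...,0]-.5135,P[...,1]+.174)<.022)&(P[...,2]<.115)
    q=P[m]; print(c,"in bore z",np.round(np.sort(q[:,2])[::max(1,len(q)//12)],3))
for l in("dish_near","dish_far","dish_side","rack","beaker","bottle"):
    for c in("scene","top"):
        snapshot(c)
        d=spot_point(l,c)[:1]
        if d: print(l,c,round(d[0]["conf"],2),np.round(ray(S[c],d[0]["uv"],0),3)[:2])
E
```

```text
scene unit 1623 z 0.1214 rect [ 512.4 -176.7] [137.5 133.7] 24.2
scene holder 548 z 0.1325 rect [477.  152.9] [74. 72.] 75.7
scene handle 58 z 0.1877 rect [477.2 153.2] [16.3 24.8] 74.7
scene hole 43 515.2 -172.6 26.5 [ 514.7 -172.8] [44.1 51.6]
scene in bore z [0.066 0.067 0.07  0.07  0.07  0.071 0.071 0.071 0.073 0.084 0.085 0.085
 0.088 0.089 0.093]
top unit 3619 z 0.1192 rect [ 514.1 -177.7] [130.5 131.4] 24.4
top holder 1085 z 0.1303 rect [477.9 150.7] [70.7 70.2] 74.5
top handle 100 z 0.1848 rect [476.9 150.2] [14.3 23.6] 73.3
top hole 73 512.7 -176.6 27.2 [ 512.6 -176.4] [51.5 52.6]
top in bore z [0.061 0.065 0.066 0.066 0.067 0.067 0.067 0.068 0.068 0.069 0.069 0.07
 0.086]
dish_near scene 0.57 [ 0.516 -0.019]
dish_near top 0.81 [ 0.525 -0.005]
dish_far scene 0.95 [0.708 0.059]
dish_far top 0.96 [0.713 0.061]
dish_side scene 0.64 [0.524 0.411]
dish_side top 0.82 [0.528 0.402]
rack scene 0.72 [ 0.75  -0.124]
rack top 0.65 [ 0.745 -0.131]
beaker scene 0.56 [0.748 0.231]
beaker top 0.76 [0.757 0.232]
bottle scene 0.83 [ 0.515 -0.409]
bottle top 0.84 [ 0.513 -0.412]
```

View pics/crop.png

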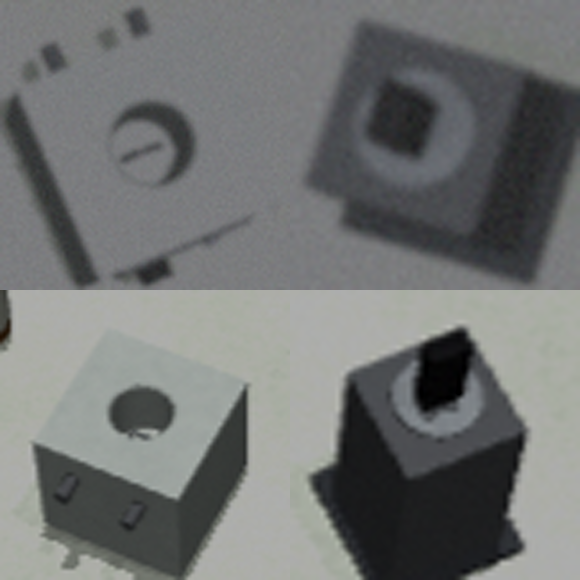

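The crop confirms the choice: the white unit has a wire loop in its bore, at about (140,153) in the crop. The hook stands in the grey holder with its black handle on top. I'll turn the gripper to match the handle first.

Emit:
play_rows --plan '[[0,[0,0,0],[0,0,10.4]],[0,[0,0,0],[0,0,10.4]],[0,[0,0,0],[0,0,10.4]]]'

```text
t: 2.17
tool_pos: [0.1594, -0.5785, 0.2436]
ee_rot: [0.99, -0.14, 0.0, -0.0]
force: [-1.0, 0.2, -0.0]
grip_width: 1.005
finger_force: 0.0
```

```bash
cat >> h.py <<'E'
from scipy.spatial.transform import Rotation as Ro
def go(p,yaw=None):
    """world TCP goal -> total tool shift (cm) and turn (deg) remaining"""
    st=sense(); R=Ro.from_quat(st["ee_rot"]); d=np.array(p)-st["tool_pos"]
    M=R.as_matrix(); out=[np.round(100*M.T@d,2).tolist()]
    y=np.degrees(np.arctan2(M[1,0],M[0,0])); out+=["yaw_x %.2f"%y,"tilt z",np.round(M[:,2],4).tolist(),"t %.2f"%st["t"],"pos",np.round(st["tool_pos"],4).tolist(),"F",np.round(st["force"],2).tolist(),"w",round(st["grip_width"],3)]
    if yaw is not None: out.append("az %.2f"%-((yaw-y+90)%180-90))
    print(*out)
E
python3 -c "
from h import *
go([.477,.1515,.243],-15.8)"
```

```text
[10.21, -78.95, 0.07] yaw_x -16.14 tilt z [0.0, 0.0, -1.0] t 2.17 pos [0.1594, -0.5785, 0.2436] F [-0.95, 0.21, -0.03] w 1.005 az -0.34
```

Emit:
play_rows --plan '[[0,[0.73,-5.64,0],[0,0,0]],[0,[0.73,-5.64,0],[0,0,0]],[0,[0.73,-5.64,0],[0,0,0]],[0,[0.73,-5.64,0],[0,0,0]],[0,[0.73,-5.64,0],[0,0,0]],[0,[0.73,-5.64,0],[0,0,0]],[0,[0.73,-5.64,0],[0,0,0]],[0,[0.73,-5.64,0],[0,0,0]],[0,[0.73,-5.64,0],[0,0,0]],[0,[0.73,-5.64,0],[0,0,0]]]'

```text
t: 3.42
tool_pos: [0.3837, -0.0539, 0.2441]
ee_rot: [0.991, -0.137, 0.001, 0.0]
force: [1.5, -0.4, 0.8]
grip_width: 1.003
finger_force: 0.0
```

Emit:
play_rows --plan '[[0,[0.73,-5.64,0],[0,0,0]],[0,[0.73,-5.64,0],[0,0,0]],[0,[0.73,-5.64,0],[0,0,0]],[0,[0.73,-5.64,0],[0,0,0]],[0,[0,0,0],[0,0,0]],[0,[0,0,0],[0,0,0]]]'

```text
t: 4.18
tool_pos: [0.4724, 0.1534, 0.2434]
ee_rot: [0.991, -0.137, -0.0, 0.0]
force: [-0.8, -0.1, 0.4]
grip_width: 0.998
finger_force: 0.0
```

```bash
python3 -c "
from h import *
go([.4772,.1512,.166],-15.8)"
```

```text
[0.52, 0.07, 7.74] yaw_x -15.75 tilt z [-0.0007, -0.0006, -1.0] t 4.17 pos [0.4724, 0.1534, 0.2434] F [-0.78, -0.12, 0.43] w 0.998 az 0.05
```

Emit:
play_rows --plan '[[0.65,[0.26,0.04,1.0],[0,0,0]],[0.65,[0.26,0.03,1.0],[0,0,0]],[0.65,[0,0,1.5],[0,0,0]],[0.65,[0,0,2.0],[0,0,0]],[0.65,[0,0,2.24],[0,0,0]],[0.65,[0,0,0],[0,0,0]]]' --squeeze 35

```text
t: 4.92
tool_pos: [0.4756, 0.1507, 0.1634]
ee_rot: [0.99, -0.138, -0.002, 0.001]
force: [0.2, 0.3, 0.4]
grip_width: 0.399
finger_force: 0.0
```

Emit:
play_rows --plan '[[1,[0,0,0],[0,0,0]],[1,[0,0,0],[0,0,0]],[1,[0,0,0],[0,0,0]],[1,[0,0,0],[0,0,0]]]'

```text
t: 5.42
tool_pos: [0.4782, 0.1514, 0.1673]
ee_rot: [0.991, -0.137, 0.001, -0.0]
force: [-0.4, -0.9, 5.9]
grip_width: 0.147
finger_force: 35.0
```

```bash
python3 -c "
from h import *
go([.4772,.1512,.306],-15.8)"
```

```text
[-0.06, 0.04, -13.87] yaw_x -15.80 tilt z [0.0018, 0.0001, -1.0] t 5.42 pos [0.4782, 0.1514, 0.1673] F [-0.41, -0.91, 5.92] w 0.147 az 0.00
```

Emit:
play_rows --plan '[[1,[0,0,-0.5],[0,0,0]],[1,[0,0,-1.0],[0,0,0]],[1,[0,0,-2.0],[0,0,0]],[1,[0,0,-2.5],[0,0,0]],[1,[0,0,-2.5],[0,0,0]],[1,[0,0,-2.5],[0,0,0]],[1,[0,0,-2.0],[0,0,0]],[1,[0,0,-1.0],[0,0,0]],[1,[0,0,0],[0,0,0]],[1,[0,0,0],[0,0,0]]]'

```text
t: 6.68
tool_pos: [0.4771, 0.1513, 0.3051]
ee_rot: [0.991, -0.137, -0.001, 0.0]
force: [-0.3, 0.8, -2.0]
grip_width: 0.149
finger_force: 35.0
```

```bash
python3 - <<'E'
from h import *
go([.4772,.1512,.306],24.4)
ims=[]
for c in("scene","top"):
    s=snapshot(c); np.savez(f"{c}1.npz",**s)
    for l in("hook_foot","hook_grip","hook"):
        for d in spot_point(l,c)[:2]: print(c,l,round(d["conf"],2),np.round(d["uv"],1),np.round(ray(s,d["uv"],.166),4))
    K,R,t=cam(s)
    u=K@(R@np.array([.478,.1514,.21])+t); u=(u[:2]/u[2]).astype(int); print(c,u)
    ims.append(cv2.resize(s["frame"][u[1]-40:u[1]+40,u[0]-40:u[0]+40],(400,400),interpolation=cv2.INTER_CUBIC))
save("lift",np.clip(np.hstack(ims).astype(float)*1.6,0,255).astype(np.uint8))
E
```

```text
[0.01, 0.01, -0.09] yaw_x -15.80 tilt z [-0.0017, -0.0004, -1.0] t 6.67 pos [0.4771, 0.1513, 0.3051] F [-0.34, 0.76, -1.97] w 0.149 az -40.20
scene hook_foot 0.72 [384.6 264. ] [0.4822 0.1666 0.166 ]
scene hook_foot 0.44 [329.8 259.5] [0.5826 0.0651 0.166 ]
scene hook_grip 0.7 [386.4 229.1] [0.4036 0.0909 0.166 ]
scene hook 0.58 [386.2 231.5] [0.4094 0.0962 0.166 ]
scene [383 250]
top hook_foot 0.58 [226.5 262.6] [0.4769 0.152  0.166 ]
top hook_foot 0.21 [391.7 251.8] [ 0.5058 -0.1664  0.166 ]
top hook 0.41 [215.2 257.1] [0.487  0.1745 0.166 ]
top [222 259]
```

View pics/lift.png

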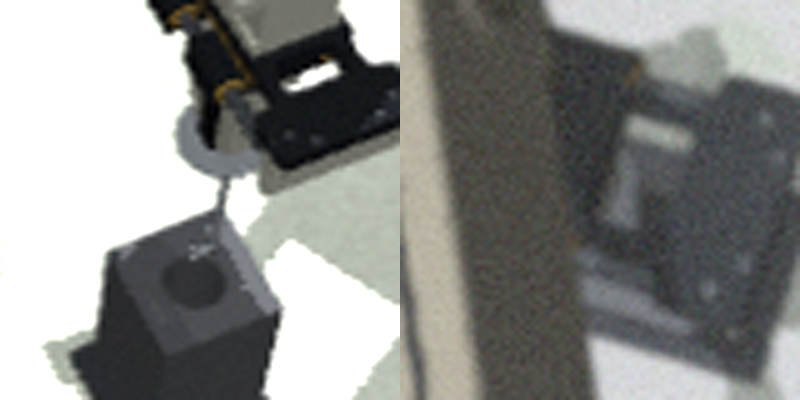

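The left half (scene) shows the tool lifted clear. The shank runs from about (228,175) to (215,240) and the foot is near (200,250). I'll project both possible foot directions onto it.

```bash
python3 - <<'E'
from h import *
s=dict(np.load("scene1.npz")); K,R,t=cam(s)
o=np.array([.4771,.1513,.3051-.0368])
crop=s["frame"][225:275,358:408]; z=10
im=np.clip(cv2.resize(crop,None,fx=z,fy=z,interpolation=cv2.INTER_NEAREST).astype(float)*1.3,0,255).astype(np.uint8)
out=[]
for yaw in(-15.8,164.2):
    a=np.radians(yaw); ax=np.array([np.cos(a),np.sin(a),0])
    pts=[o+ax*x+np.array([0,0,h]) for x,h in((0,0),(0,-.013),(-.00625,-.026),(-.00625,-.11),(.00625,-.11),(.00625,-.101))]
    uv=np.array([(lambda q:q[:2]/q[2])(K@(R@p+t)) for p in pts]); print(yaw,np.round(uv,1).tolist())
    j=im.copy(); cv2.polylines(j,[((uv-[358,225]+.5)*z).astype(np.int32)],False,(255,0,0),1); out.append(j[:,50:450])
save("proj",np.hstack(out))
E
```

```text
-15.8 [[385.9, 238.0], [385.4, 240.8], [387.1, 242.7], [383.8, 259.7], [379.6, 261.3], [379.9, 259.6]]
164.2 [[385.9, 238.0], [385.4, 240.8], [382.7, 244.5], [379.6, 261.3], [383.8, 259.7], [384.1, 257.9]]
```

View pics/proj.png

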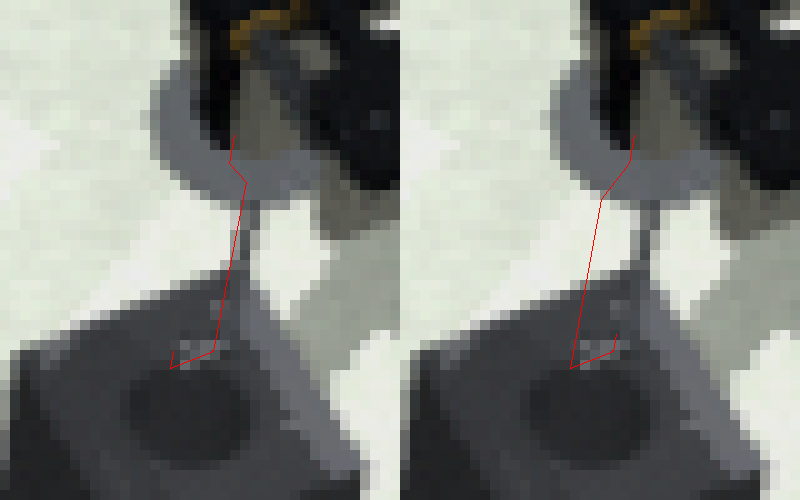

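The projection matches a foot pointing along −15.8°, which is the TCP's +x (left overlay). Now I'll turn the tool to the unit's x axis (24.4°) and carry it over, aiming 12.5 mm short of the loop.

Emit:
play_rows --plan '[[1,[0,0,0],[0,0,-10.05]],[1,[0,0,0],[0,0,-10.05]],[1,[0,0,0],[0,0,-10.05]],[1,[0,0,0],[0,0,-10.05]],[1,[0,0,0],[0,0,0]]]'

```text
t: 7.7
tool_pos: [0.4775, 0.1514, 0.3062]
ee_rot: [0.978, 0.211, 0.0, -0.0]
force: [0.4, 0.3, -1.3]
grip_width: 0.151
finger_force: 35.0
```

Emit:
play_rows --plan '[[1,[-0.8,2.2,0],[0,0,0]],[1,[-1.44,3.92,0],[0,0,0]],[1,[-1.44,3.92,0],[0,0,0]],[1,[-1.44,3.92,0],[0,0,0]],[1,[-1.44,3.92,0],[0,0,0]],[1,[-1.44,3.92,0],[0,0,0]],[1,[-1.44,3.92,0],[0,0,0]],[1,[-1.44,3.92,0],[0,0,0]],[1,[-0.62,1.7,0],[0,0,0]],[1,[0,0,0],[0,0,0]]]'

```text
t: 8.95
tool_pos: [0.5021, -0.1821, 0.306]
ee_rot: [0.978, 0.209, -0.0, -0.0]
force: [0.1, 0.8, -1.8]
grip_width: 0.151
finger_force: 35.0
```

```bash
python3 - <<'E'
from h import *
go([.5018,-.1815,.305],24.4)
s=snapshot("top"); P=cloud(s)
im=s["frame"][225:280,360:420]; 
save("over",np.clip(cv2.resize(im,(600,550),interpolation=cv2.INTER_CUBIC).astype(float)*1.5,0,255).astype(np.uint8))
E
```

```text
[-0.0, -0.07, 0.1] yaw_x 24.17 tilt z [-0.0005, 0.0005, -1.0] t 8.95 pos [0.5021, -0.1821, 0.306] F [0.08, 0.81, -1.79] w 0.151 az -0.23
```

View pics/over.png

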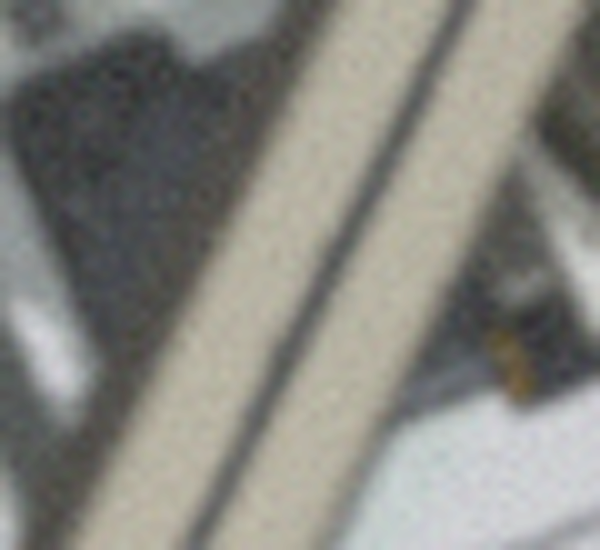

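Emit:
play_rows --plan '[[1,[-0.08,-0.07,0.5],[0,0,-0.2]],[1,[0,0,1.2],[0,0,0]],[1,[0,0,1.2],[0,0,0]],[1,[0,0,0.6],[0,0,0]],[1,[0,0,0.3],[0,0,0]],[1,[0,0,0.2],[0,0,0]],[1,[0,0,0.2],[0,0,0]]]'

```text
t: 9.88
tool_pos: [0.5014, -0.1813, 0.2645]
ee_rot: [0.977, 0.213, 0.0, 0.0]
force: [-0.1, 0.4, -1.7]
grip_width: 0.151
finger_force: 35.0
```

Emit:
play_rows --plan '[[1,[0,0,0.3],[0,0,0]],[1,[0,0,0.4],[0,0,0]],[1,[0,0,0.4],[0,0,0]],[1,[0,0,0.4],[0,0,0]],[1,[0,0,0.3],[0,0,0]],[1,[0,0,0.2],[0,0,0]],[1,[0,0,0],[0,0,0]]]'

```text
t: 10.75
tool_pos: [0.5012, -0.1812, 0.2441]
ee_rot: [0.977, 0.213, -0.0, -0.0]
force: [0.7, -0.4, -2.2]
grip_width: 0.148
finger_force: 35.0
```

```bash
python3 -c "
from h import *
go([.5014,-.1817,.269],24.4)"
```

```text
[-0.0, 0.06, -2.49] yaw_x 24.60 tilt z [-0.0002, 0.0001, -1.0] t 10.75 pos [0.5012, -0.1812, 0.2441] F [0.72, -0.43, -2.18] w 0.148 az 0.20
```

Emit:
play_rows --plan '[[1,[0,0,0.2],[0,0,0]],[1,[0,0,0.2],[0,0,0]],[1,[0,0,0.1],[0,0,0]],[1,[0,0,0.1],[0,0,0]],[1,[0,0,0.1],[0,0,0]],[1,[0,0,0.1],[0,0,0]],[1,[0,0,0.1],[0,0,0]],[1,[0,0,0.1],[0,0,0]],[1,[0,0,0.1],[0,0,0]]]'

```text
t: 11.88
tool_pos: [0.5012, -0.1812, 0.2332]
ee_rot: [0.977, 0.213, 0.0, 0.0]
force: [-0.1, -0.2, -1.3]
grip_width: 0.152
finger_force: 35.0
```

Emit:
play_rows --plan '[[1,[0,0,0.15],[0,0,0]],[1,[0,0,0.15],[0,0,0]],[1,[0,0,0.15],[0,0,0]],[1,[0,0,0.15],[0,0,0]],[1,[0,0,0],[0,0,0]]]'

```text
t: 12.5
tool_pos: [0.5011, -0.1812, 0.227]
ee_rot: [0.977, 0.213, -0.0, -0.0]
force: [-0.1, 0.2, -2.4]
grip_width: 0.148
finger_force: 35.0
```

Emit:
play_rows --plan '[[1,[0,0,0.15],[0,0,0]],[1,[0,0,0.15],[0,0,0]],[1,[0,0,0.15],[0,0,0]],[1,[0,0,0],[0,0,0]]]'

```text
t: 13.0
tool_pos: [0.5011, -0.1812, 0.2225]
ee_rot: [0.977, 0.213, -0.0, -0.0]
force: [-0.5, 0.4, -1.4]
grip_width: 0.148
finger_force: 35.0
```

Emit:
play_rows --plan '[[1,[0,0,0.15],[0,0,0]],[1,[0,0,0.15],[0,0,0]],[1,[0,0,0],[0,0,0]]]'

```text
t: 13.38
tool_pos: [0.5011, -0.1811, 0.2196]
ee_rot: [0.977, 0.213, -0.0, -0.0]
force: [0.1, -0.6, -1.6]
grip_width: 0.153
finger_force: 35.0
```

Emit:
play_rows --plan '[[1,[0,0,0.1],[0,0,0]],[1,[0,0,0.1],[0,0,0]],[1,[0,0,0],[0,0,0]]]'

```text
t: 13.75
tool_pos: [0.5013, -0.1812, 0.2178]
ee_rot: [0.977, 0.213, 0.0, 0.0]
force: [0.0, 0.2, -0.4]
grip_width: 0.151
finger_force: 35.0
```

Emit:
play_rows --plan '[[1,[0,0,0.1],[0,0,0]],[1,[0,0,0],[0,0,0]]]'

```text
t: 14.0
tool_pos: [0.5013, -0.1812, 0.2172]
ee_rot: [0.977, 0.213, 0.0, 0.0]
force: [-0.9, 0.6, 4.0]
grip_width: 0.15
finger_force: 35.0
```

Emit:
play_rows --plan '[[1,[0,0,-0.15],[0,0,0]],[1,[0,0,-0.15],[0,0,0]],[1,[0.1,0,0],[0,0,0]],[1,[0.1,0,0],[0,0,0]],[1,[0.1,0,0],[0,0,0]],[1,[0,0,0],[0,0,0]]]'

```text
t: 14.75
tool_pos: [0.504, -0.1799, 0.2197]
ee_rot: [0.977, 0.213, -0.0, -0.0]
force: [0.1, -0.1, -1.9]
grip_width: 0.148
finger_force: 35.0
```

Emit:
play_rows --plan '[[1,[0.1,0,0],[0,0,0]],[1,[0.1,0,0],[0,0,0]],[1,[0,0,0],[0,0,0]]]'

```text
t: 15.12
tool_pos: [0.5058, -0.1791, 0.2197]
ee_rot: [0.977, 0.213, -0.0, -0.0]
force: [-0.4, 0.6, -1.7]
grip_width: 0.148
finger_force: 35.0
```

Emit:
play_rows --plan '[[1,[0.15,0,0],[0,0,0]],[1,[0.15,0,0],[0,0,0]],[1,[0.15,0,0],[0,0,0]],[1,[0,0,0],[0,0,0]]]'

```text
t: 15.62
tool_pos: [0.5099, -0.1772, 0.2197]
ee_rot: [0.977, 0.213, -0.0, -0.0]
force: [0.1, 1.0, -1.1]
grip_width: 0.149
finger_force: 35.0
```

Emit:
play_rows --plan '[[1,[0.1,0,0],[0,0,0]],[1,[0.1,0,0],[0,0,0]],[1,[0.1,0,0],[0,0,0]],[1,[0,0,0],[0,0,0]]]'

```text
t: 16.12
tool_pos: [0.5127, -0.176, 0.2197]
ee_rot: [0.977, 0.213, 0.0, 0.0]
force: [-0.7, 0.9, -1.0]
grip_width: 0.15
finger_force: 35.0
```

Emit:
play_rows --plan '[[1,[0.1,0,0],[0,0,0]],[1,[0,0,0],[0,0,0]]]'

```text
t: 16.38
tool_pos: [0.5135, -0.1756, 0.2197]
ee_rot: [0.977, 0.213, -0.0, -0.0]
force: [-0.2, -0.4, -1.7]
grip_width: 0.152
finger_force: 35.0
```

Emit:
play_rows --plan '[[1,[0.1,0,0],[0,0,0]],[1,[0,0,0],[0,0,0]]]'

```text
t: 16.62
tool_pos: [0.5145, -0.1751, 0.2197]
ee_rot: [0.977, 0.213, 0.0, 0.0]
force: [-0.1, -0.4, -1.9]
grip_width: 0.149
finger_force: 35.0
```

Emit:
play_rows --plan '[[1,[0.05,0,0],[0,0,0]],[1,[0.05,0,0],[0,0,0]],[1,[0,0,0],[0,0,0]]]'

```text
t: 17.0
tool_pos: [0.5153, -0.1747, 0.2197]
ee_rot: [0.977, 0.213, -0.0, -0.0]
force: [0.1, -0.6, -1.5]
grip_width: 0.148
finger_force: 35.0
```

Emit:
play_rows --plan '[[1,[0.05,0,0],[0,0,0]],[1,[0.05,0,0],[0,0,0]],[1,[0,0,0],[0,0,0]]]'

```text
t: 17.38
tool_pos: [0.5162, -0.1743, 0.2197]
ee_rot: [0.977, 0.213, -0.0, 0.0]
force: [-0.2, 0.4, -0.3]
grip_width: 0.151
finger_force: 35.0
```

Emit:
play_rows --plan '[[1,[0.05,0,0],[0,0,0]],[1,[0.05,0,0],[0,0,0]],[1,[0,0,0],[0,0,0]]]'

```text
t: 17.75
tool_pos: [0.517, -0.174, 0.2197]
ee_rot: [0.977, 0.213, -0.0, -0.0]
force: [-1.8, -0.8, -1.6]
grip_width: 0.146
finger_force: 35.0
```

```bash
python3 -c "
from h import *
go([.5132,-.1763,.2197],24.4); print(np.round(sense()['moment'],3))"
```

```text
[-0.44, 0.05, -0.0] yaw_x 24.60 tilt z [-0.0004, -0.0001, -1.0] t 17.75 pos [0.517, -0.174, 0.2197] F [-1.79, -0.78, -1.59] w 0.146 az 0.20
[-0.078  0.216 -0.019]
```

Emit:
play_rows --plan '[[1,[-0.11,0,0],[0,0,0]],[1,[-0.11,0,0],[0,0,0]],[1,[0,0,-0.2],[0,0,0]],[1,[0,0,-0.2],[0,0,0]],[1,[0,0,-0.2],[0,0,0]],[1,[0,0,-0.1],[0,0,0]],[1,[0,0,0],[0,0,0]]]'

```text
t: 18.62
tool_pos: [0.5152, -0.1749, 0.2269]
ee_rot: [0.977, 0.213, 0.0, 0.0]
force: [-0.7, -0.1, -2.4]
grip_width: 0.149
finger_force: 35.0
```

Emit:
play_rows --plan '[[1,[0,0,-0.1],[0,0,0]],[1,[0,0,-0.1],[0,0,0]],[1,[0,0,-0.1],[0,0,0]],[1,[0,0,0],[0,0,0]]]'

```text
t: 19.12
tool_pos: [0.5151, -0.1748, 0.2297]
ee_rot: [0.977, 0.213, -0.0, -0.0]
force: [0.7, -0.1, -3.9]
grip_width: 0.151
finger_force: 35.0
```

Emit:
play_rows --plan '[[1,[0,0,-0.1],[0,0,0]],[1,[0,0,-0.1],[0,0,0]],[1,[0,0,0],[0,0,0]]]'

```text
t: 19.5
tool_pos: [0.515, -0.1748, 0.2314]
ee_rot: [0.977, 0.213, -0.0, -0.0]
force: [1.4, -0.4, -6.3]
grip_width: 0.145
finger_force: 35.0
```

Emit:
play_rows --plan '[[1,[0,0,-0.15],[0,0,0]],[1,[0,0,-0.15],[0,0,0]],[1,[0,0,-0.2],[0,0,0]],[1,[0,0,-0.2],[0,0,0]],[1,[0,0,-0.2],[0,0,0]],[1,[0,0,-0.2],[0,0,0]]]'

```text
t: 20.25
tool_pos: [0.515, -0.1748, 0.2428]
ee_rot: [0.977, 0.213, -0.0, -0.0]
force: [0.2, -0.4, -9.7]
grip_width: 0.148
finger_force: 35.0
```

Emit:
play_rows --plan '[[1,[0,0,-0.25],[0,0,0]],[1,[0,0,-0.3],[0,0,0]],[1,[0,0,-0.3],[0,0,0]],[1,[0,0,-0.3],[0,0,0]],[1,[0,0,-0.3],[0,0,0]],[1,[0,0,-0.3],[0,0,0]]]'

```text
t: 21.0
tool_pos: [0.5151, -0.1748, 0.2604]
ee_rot: [0.977, 0.213, -0.0, -0.0]
force: [0.3, -0.1, -10.1]
grip_width: 0.146
finger_force: 35.0
```

Emit:
play_rows --plan '[[1,[0,0,-0.3],[0,0,0]],[1,[0,0,-0.3],[0,0,0]],[1,[0,0,-0.3],[0,0,0]],[1,[0,0,-0.3],[0,0,0]],[1,[0,0,-0.3],[0,0,0]],[1,[0,0,-0.2],[0,0,0]]]'

```text
t: 21.75
tool_pos: [0.5151, -0.1748, 0.2775]
ee_rot: [0.977, 0.213, 0.0, 0.0]
force: [0.0, -1.0, -10.3]
grip_width: 0.15
finger_force: 35.0
```

Emit:
play_rows --plan '[[1,[0,0,-0.2],[0,0,0]],[1,[0,0,-0.2],[0,0,0]],[1,[0,0,-0.2],[0,0,0]],[1,[0,0,-0.2],[0,0,0]],[1,[0,0,-0.2],[0,0,0]],[1,[0,0,-0.2],[0,0,0]]]'

```text
t: 22.5
tool_pos: [0.5152, -0.1749, 0.2894]
ee_rot: [0.977, 0.213, 0.0, 0.0]
force: [-0.5, 0.7, -9.4]
grip_width: 0.15
finger_force: 35.0
```

Emit:
play_rows --plan '[[1,[0,0,-0.1],[0,0,0]],[1,[0,0,-0.1],[0,0,0]],[1,[0,0,-0.1],[0,0,0]],[1,[0,0,0],[0,0,0]]]'

```text
t: 23.0
tool_pos: [0.5152, -0.1748, 0.2924]
ee_rot: [0.977, 0.213, 0.0, 0.0]
force: [-1.0, 0.1, -8.7]
grip_width: 0.148
finger_force: 35.0
```

Emit:
play_rows --plan '[[1,[0,0,-0.1],[0,0,0]],[1,[0,0,-0.1],[0,0,0]],[1,[0,0,0],[0,0,0]]]'

```text
t: 23.38
tool_pos: [0.5152, -0.1748, 0.2944]
ee_rot: [0.977, 0.213, 0.0, 0.0]
force: [0.3, -0.1, -8.8]
grip_width: 0.147
finger_force: 35.0
```

Emit:
play_rows --plan '[[1,[0,0,-0.1],[0,0,0]],[1,[0,0,-0.1],[0,0,0]],[1,[0,0,0],[0,0,0]]]'

```text
t: 23.75
tool_pos: [0.5151, -0.1748, 0.2961]
ee_rot: [0.977, 0.213, -0.0, -0.0]
force: [1.1, 0.3, -10.9]
grip_width: 0.151
finger_force: 35.0
```

Emit:
play_rows --plan '[[1,[0,0,-0.1],[0,0,0]],[1,[0,0,0],[0,0,0]]]'

```text
t: 24.0
tool_pos: [0.515, -0.1748, 0.2969]
ee_rot: [0.977, 0.213, -0.0, -0.0]
force: [0.3, -0.9, -11.8]
grip_width: 0.147
finger_force: 35.0
```

Emit:
play_rows --plan '[[1,[0,0,-0.1],[0,0,0]],[1,[0,0,0],[0,0,0]]]'

```text
t: 24.25
tool_pos: [0.515, -0.1748, 0.2978]
ee_rot: [0.977, 0.213, -0.0, -0.0]
force: [-0.2, -0.4, -14.4]
grip_width: 0.147
finger_force: 35.0
```

The force rose steadily to about 12.6 N net, at the spring's rate, so the cartridge is at its stop. Now I'll lower the foot off the crown and back out.

Emit:
play_rows --plan '[[1,[0,0,0.2],[0,0,0]],[1,[0,0,0.2],[0,0,0]],[1,[0,0,0.2],[0,0,0]],[1,[0,0,0.2],[0,0,0]],[1,[0,0,0.2],[0,0,0]],[1,[0,0,0.1],[0,0,0]],[1,[0,0,0.1],[0,0,0]],[1,[0,0,0.1],[0,0,0]],[1,[0,0,0.1],[0,0,0]],[1,[0,0,0],[0,0,0]]]'

```text
t: 25.5
tool_pos: [0.5151, -0.1748, 0.2841]
ee_rot: [0.977, 0.213, -0.0, -0.0]
force: [0.4, -0.0, -1.3]
grip_width: 0.151
finger_force: 35.0
```

Emit:
play_rows --plan '[[1,[-0.1,0,0],[0,0,0]],[1,[-0.1,0,0],[0,0,0]],[1,[-0.1,0,0],[0,0,0]],[1,[0,0,0],[0,0,0]]]'

```text
t: 26.0
tool_pos: [0.5123, -0.1761, 0.2843]
ee_rot: [0.977, 0.213, 0.0, 0.0]
force: [-0.8, -0.3, -1.8]
grip_width: 0.149
finger_force: 35.0
```

Emit:
play_rows --plan '[[1,[-0.15,0,0],[0,0,0]],[1,[-0.15,0,0],[0,0,0]],[1,[0,0,0],[0,0,0]]]'

```text
t: 26.38
tool_pos: [0.5096, -0.1774, 0.2843]
ee_rot: [0.977, 0.213, 0.0, 0.0]
force: [-0.2, 0.6, -1.1]
grip_width: 0.147
finger_force: 35.0
```

Emit:
play_rows --plan '[[1,[-0.2,0,0],[0,0,0]],[1,[-0.2,0,0],[0,0,0]],[1,[-0.3,0,0],[0,0,0]],[1,[-0.4,0,0],[0,0,0]],[1,[-0.4,0,0],[0,0,0]],[1,[0,0,0],[0,0,0]]]'

```text
t: 27.12
tool_pos: [0.4958, -0.1838, 0.2843]
ee_rot: [0.977, 0.213, 0.0, 0.0]
force: [0.4, -0.1, -1.2]
grip_width: 0.147
finger_force: 35.0
```

```bash
python3 - <<'E'
from h import *
go([.4772,.1513,.316],-15.8)
s=snapshot("scene"); P=cloud(s)
m=(np.hypot(P[...,0]-.5155,P[...,1]+.174)<.022)&(P[...,2]<.2)
q=P[m]; print("in bore z",np.round(np.percentile(q[:,2],[5,25,50,75,90,98]),3))
x=s["frame"][150:230,255:345]; save("up",np.clip(cv2.resize(x,(675,600),interpolation=cv2.INTER_CUBIC).astype(float)*1.1,0,255).astype(np.uint8))
E
```

```text
[12.25, -31.24, -3.17] yaw_x 24.58 tilt z [0.0001, -0.0001, -1.0] t 27.12 pos [0.4958, -0.1838, 0.2843] F [0.39, -0.06, -1.16] w 0.147 az 40.38
in bore z [0.118 0.128 0.132 0.134 0.139 0.15 ]
```

View pics/up.png

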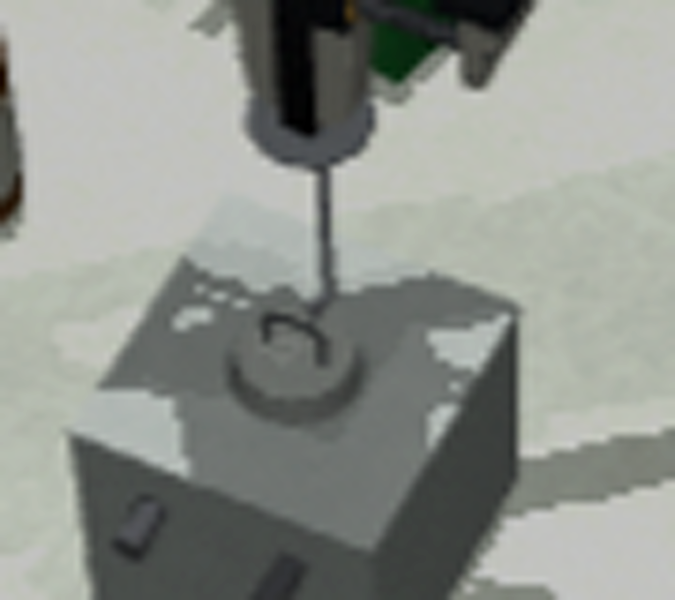

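The picture shows the cartridge standing above the mouth at (295,370) with its loop at (295,335). The hook is clear behind it, with its foot near (320,300). Next I'll lift and carry the tool back.

Emit:
play_rows --plan '[[1,[0,0,-0.6],[0,0,0]],[1,[0,0,-1.0],[0,0,0]],[1,[0,0,-1.0],[0,0,0]],[1,[0,0,-0.6],[0,0,0]],[1,[0.8,-2.0,0],[0,0,0]],[1,[1.5,-3.8,0],[0,0,0]],[1,[1.5,-3.8,0],[0,0,0]],[1,[1.5,-3.8,0],[0,0,0]],[1,[1.5,-3.8,0],[0,0,0]],[1,[1.5,-3.8,0],[0,0,0]]]'

```text
t: 28.42
tool_pos: [0.4833, 0.0443, 0.316]
ee_rot: [0.977, 0.213, -0.0, -0.0]
force: [0.5, -0.0, -0.9]
grip_width: 0.149
finger_force: 35.0
```

Emit:
play_rows --plan '[[1,[1.5,-3.8,0],[0,0,0]],[1,[1.5,-3.8,0],[0,0,0]],[1,[0.95,-2.64,0],[0,0,0]],[1,[0,0,0],[0,0,10.1]],[1,[0,0,0],[0,0,10.1]],[1,[0,0,0],[0,0,10.1]],[1,[0,0,0],[0,0,10.1]],[1,[0,0,0],[0,0,0]],[1,[0,0,0],[0,0,0]]]'

```text
t: 29.55
tool_pos: [0.477, 0.1519, 0.3161]
ee_rot: [0.991, -0.135, -0.0, -0.0]
force: [-0.5, 0.2, -1.4]
grip_width: 0.149
finger_force: 35.0
```

```bash
python3 - <<'E'
from h import *
go([.4774,.1513,.169],-15.8)
E
```

```text
[0.06, 0.05, 14.71] yaw_x -15.54 tilt z [-0.0002, 0.0001, -1.0] t 29.55 pos [0.477, 0.1519, 0.3161] F [-0.47, 0.21, -1.36] w 0.149 az 0.26
```

Emit:
play_rows --plan '[[1,[0.06,0.05,1.0],[0,0,0]],[1,[0,0,1.5],[0,0,0]],[1,[0,0,0.8],[0,0,0]],[1,[0,0,0.5],[0,0,0]],[1,[0,0,0.5],[0,0,0]],[1,[0,0,0.5],[0,0,0]]]'

```text
t: 30.3
tool_pos: [0.478, 0.1508, 0.2682]
ee_rot: [0.991, -0.137, 0.0, -0.0]
force: [-0.0, 0.7, -1.3]
grip_width: 0.149
finger_force: 35.0
```

Emit:
play_rows --plan '[[1,[0,0,1.2],[0,0,0]],[1,[0,0,1.8],[0,0,0]],[1,[0,0,1.8],[0,0,0]],[1,[0,0,1.8],[0,0,0]],[1,[0,0,1.4],[0,0,0]],[1,[0,0,0.8],[0,0,0]],[1,[0,0,0.4],[0,0,0]],[1,[0,0,0.2],[0,0,0]],[1,[0,0,0],[0,0,0]]]'

```text
t: 31.42
tool_pos: [0.4781, 0.1509, 0.1746]
ee_rot: [0.991, -0.137, 0.0, -0.0]
force: [0.3, -0.6, -1.2]
grip_width: 0.15
finger_force: 35.0
```

Emit:
play_rows --plan '[[1,[0,0,0.1],[0,0,0]],[1,[0,0,0.1],[0,0,0]],[1,[0,0,0],[0,0,0]]]'

```text
t: 31.8
tool_pos: [0.4778, 0.1508, 0.1722]
ee_rot: [0.991, -0.137, -0.0, -0.0]
force: [0.6, -0.1, -1.1]
grip_width: 0.149
finger_force: 35.0
```

Emit:
play_rows --plan '[[1,[0,0,0.1],[0,0,0]],[1,[0,0,0.1],[0,0,0]],[1,[0,0,0.1],[0,0,0]],[1,[0,0,0],[0,0,0]]]'

```text
t: 32.3
tool_pos: [0.4777, 0.1508, 0.169]
ee_rot: [0.991, -0.137, -0.0, 0.0]
force: [-0.1, -0.3, -0.7]
grip_width: 0.149
finger_force: 35.0
```

Emit:
play_rows --plan '[[1,[0,0,0.1],[0,0,0]],[1,[0,0,0.05],[0,0,0]],[1,[0,0,0],[0,0,0]]]'

```text
t: 32.67
tool_pos: [0.4778, 0.1508, 0.1677]
ee_rot: [0.991, -0.137, -0.0, 0.0]
force: [-0.5, -0.0, -2.2]
grip_width: 0.151
finger_force: 35.0
```

Emit:
play_rows --plan '[[1,[0,0,0.05],[0,0,0]],[1,[0,0,0],[0,0,0]]]'

```text
t: 32.92
tool_pos: [0.4778, 0.1508, 0.1674]
ee_rot: [0.991, -0.137, 0.0, -0.0]
force: [-0.9, 0.3, -0.5]
grip_width: 0.148
finger_force: 35.0
```

Emit:
play_rows --plan '[[1,[0,0,0.05],[0,0,0]],[1,[0,0,0],[0,0,0]]]'

```text
t: 33.17
tool_pos: [0.4779, 0.1508, 0.1673]
ee_rot: [0.991, -0.137, 0.0, -0.0]
force: [-4.5, -0.5, 5.5]
grip_width: 0.15
finger_force: 35.0
```

Emit:
play_rows --plan '[[1,[0,0,0.04],[0,0,0]],[1,[0,0,0],[0,0,0]]]'

```text
t: 33.42
tool_pos: [0.4779, 0.1508, 0.1673]
ee_rot: [0.991, -0.137, 0.0, -0.0]
force: [-5.4, 0.1, 9.1]
grip_width: 0.153
finger_force: 35.0
```

Emit:
play_rows --plan '[[1,[0,0,-0.05],[0,0,0]],[0.5,[0,0,0],[0,0,0]],[0.5,[0,0,0],[0,0,0]],[0.5,[0,0,0],[0,0,0]],[0.5,[0,0,0],[0,0,0]]]'

```text
t: 34.05
tool_pos: [0.4778, 0.1508, 0.1667]
ee_rot: [0.991, -0.137, -0.0, 0.0]
force: [-0.4, 0.4, 1.2]
grip_width: 0.49
finger_force: 0.0
```

Emit:
play_rows --plan '[[0.5,[0,0,-0.5],[0,0,0]],[0.5,[0,0,-1.5],[0,0,0]],[0.5,[0,0,-2.5],[0,0,0]],[0.5,[0,0,-3],[0,0,0]],[0.5,[0,0,-3],[0,0,0]],[0.5,[0,0,-2],[0,0,0]],[0.5,[0,0,0],[0,0,0]],[0.5,[0,0,0],[0,0,0]]]'

```text
t: 35.05
tool_pos: [0.4774, 0.1507, 0.2907]
ee_rot: [0.991, -0.137, -0.001, 0.0]
force: [0.2, 0.4, -0.2]
grip_width: 0.501
finger_force: 0.0
```

```bash
python3 - <<'E'
from h import *
go([.4774,.1513,.169],-15.8)
s=snapshot("scene"); save("end",s["frame"][130:330,200:450].repeat(3,0).repeat(3,1))
P=cloud(s)
m=(np.hypot(P[...,0]-.5155,P[...,1]+.174)<.022); print(np.round(np.percentile(P[m][:,2],[5,25,50,75,90,98]),3))
m=(np.hypot(P[...,0]-.478,P[...,1]-.151)<.03)&(P[...,2]>.178)&(P[...,2]<.196); q=P[m]
print(m.sum(),np.round(np.median(q,0),4))
E
```

```text
[-0.0, -0.06, 12.17] yaw_x -15.80 tilt z [-0.0014, -0.0003, -1.0] t 35.05 pos [0.4774, 0.1507, 0.2907] F [0.23, 0.35, -0.2] w 0.501 az 0.00
[0.118 0.127 0.131 0.135 0.138 0.149]
58 [0.4771 0.1533 0.1868]
```

View pics/end.png

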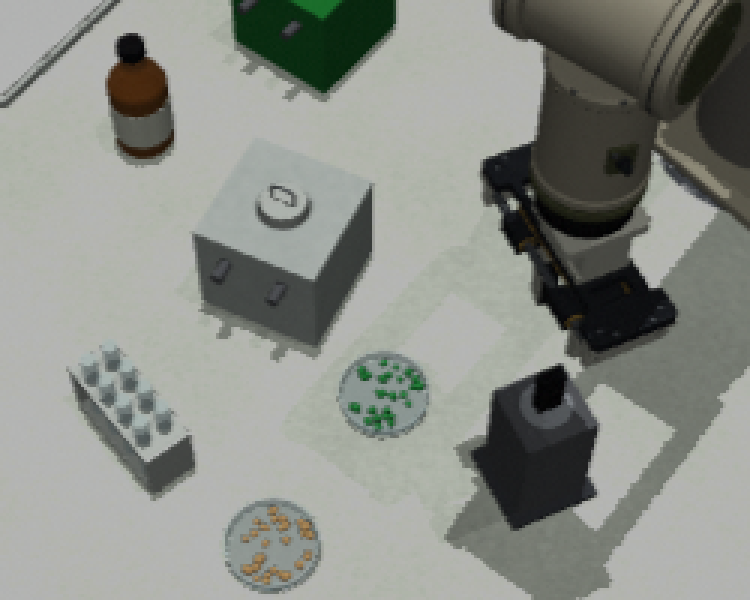

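The final picture shows the cartridge up at (283,205), the tool home in its holder at (547,400), the dishes, rack and bottle in view looking undisturbed, and the gripper clear.

```bash
python3 -c "
from cell import *
print(sign_off())"
```

```text
the job is handed in; nothing more can be done
None
```

The cartridge is drawn up to its stop and stays there. The hook tool is unhooked and back in its holder, at most about 13 N was read on the cartridge, and the job was handed in at about 35 s.

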